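Fit the vessel carousel on its keyed drive shaft

ROBOT

A 6-joint arm with a two-finger parallel gripper is mounted at the origin on the work surface. World frame = base frame: x ahead of the robot, y to its left, z up, the work surface at z = 0. Lengths are in m, angles in rad, forces in N, time in s.
With the tool pointing down it reaches from about 0.275 to 0.725 m from the base axis. Payload 5.6 kg.
Tool frame: the origin (TCP) lies midway between the tips of the shut fingers; the grasp point (between the pads) lies 19 mm behind it; z points along the fingers, y is the direction in which the jaws open and shut (so a half turn about z gives the same grasp; the last joint's range is limited). The gripper opens to 85 mm and grips with 20 to 120 N. Pads are 22 mm wide; open, the fingers measure 114 mm over their backs; the gripper's body (76 mm by 85 mm) begins 54 mm behind the grasp point. The pads swing forward as they close: fully open they stand 13 mm farther back than shut.
Start: joints at [1.574, 0.255, 0.108, 0, -1.424, -0.285], TCP at [0.153, 0.528, 0.231] pointing down, gripper open.
Joint ranges: [-2.95, 2.95], [-1.21, 1.97], [-1.09, 1.5], [-2.87, 1.71], [-2.94, -0.07], [-3.05, 3.05]. Speed limits (rad/s): [2.57, 2.57, 3.14, 3.14, 3.14, 3.14].

INTERFACE

Orientations are given as a 3x3 rotation matrix whose columns are the frame's x, y, z axes.
In Python, from plant import r gives the robot as it stands. The module is installed in compiled form; this text tells all that it offers.
- The arm moves only by the tool apply_moves, never from a script. Its argument "increments" is a list of rows, each a list of 7 numbers: the finger opening in mm, from 0 to 85.4, then the shift along the tool's x, y, z in mm, then the turn, a rotation vector about the tool's x, y, z in rad. In form: [[jaw, dx, dy, dz, wx, wy, wz], ...]. A call has exactly 8 rows; each row is the pose to reach, as a shift and turn from the pose commanded when the call began, along the tool's axes at that moment; what a row does not reach only later rows make up. A row lasts 1/12 s, in which the tool goes at most 41.7 mm and 7.16 degrees, less where a joint would pass 70% of its speed; a pose out of reach is approached as far as the arm can. A call with a gripper value outside its range is refused whole. The fingers move at their own pace and stop on an object; "grip_force" is the grip in N (left out, the last holds). Time passes only in rows, so rows that repeat a pose let the fingers close, or fill a call up. It gives the time, the measured TCP pose, the force and the opening at its end, in the units of the state.
- r.sense(): the state, without advancing time (a new reading comes with each control period).
- r.get_image(name): name is "scene" or "side" or "wrist"; returns a dict with "image" (420x560x3 uint8, blue, green, red), "range_z" (420x560 float32, m along the optical axis (not along the pixel's ray), 0 where there is no reading), "fx", "fy", "cx", "cy" (pixels), "rvec" (rotation vector, rad) and "tvec" (3), from world to camera coordinates, as OpenCV has them; the wrist camera has in their place "T_tool_cam" (4x4, takes a point from camera to tool coordinates, whose origin is the TCP and whose axes are the flange's). Camera axes: x right, y down, z forward; pixel columns grow to the right and rows downward; lengths in m; the calibration is good to about 2 mm. A picture is of the moment at which its call begins: read the wrist's pose just before it.
- r.sign_off(): hands the job in, once; it reports no verdict.
The state is a dict: "time_s": time; "joints": joint angles; "qd": joint speeds; "effort": joint torques, N m; "ee_pos": TCP position; "ee_rot": TCP orientation; "ft_force": force on the tool from outside, world axes, zero at the start; "ft_torque": the same for the moment, N m; "opening": opening from 0.0 (shut) to 1.0 (fully open).
Only numpy, scipy, OpenCV 4.12 (cv2) and the standard library are available. Lean on these libraries where they do the work, as an engineer would, in place of code of your own. Each camera call takes 0.05 s, during which the arm holds its last target.

TASK

Swing the safety catch of the drive unit well clear of the shaft, then lift the vessel carousel onto the shaft and turn it under light pressure until it drops over the shaft's dogs and sits fully home. Let go and leave it there; keep the carousel upright and do not disturb the other things on the bench.

Things in the scene. Friction and masses are not known exactly. Their poses are not given: they have to be found in the camera images.
- seat (a point): Drive unit: a low white box (180 x 205 mm, 55 mm high, fixed) with an upright shaft on top. The point: on the shaft axis, on the top of the shaft's round flange (68 mm across), 61 mm above the bench, where the carousel's hub rests when fully home. Its axes are those of the box, not of the turning shaft.
- nose_tip (a point): Top of the shaft's round nose, on the shaft axis, 24 mm above point seat (85 mm above the bench): 24 mm in diameter, its top 6 mm tapered to 16 mm across. Axes of the box.
- dog_tops (a point): On the shaft axis at the height of the tops of the three driving dogs, 12 mm above point seat: equal radial bars round the nose, 120 degrees apart, 8 mm wide, reaching 27 mm from the axis. Their angle differs each time and is not reported (axes here are the box's); seen from above once the catch is aside. The shaft is stiff: it turns only at 0.5 N m, so press under about 10 N while turning.
- catch (a joint): Safety catch: a flat steel arm, 20 mm wide, 8 mm thick, level over the shaft (underside 91 mm above the bench), swinging about an upright pivot. 0: it points along the box's -y, over the shaft; starts at 0 to 0.25. Grows counter-clockwise from above (free end towards the box's +x) to a stop at 2.0 rad. Moves lightly, stays where left. Clears the carousel from about 1.2 rad on.
- catch_pivot (a point): The pivot axis of the catch, on a short post of the drive unit, 90 mm from the shaft axis along the box's +y; the point is at the middle of the arm's thickness, 95 mm above the bench. The axes are those of the box. Post and pivot boss reach 103 mm above the bench.
- catch_knob (a point): The catch's grip: an upright black round post, 16 mm in diameter, on the free end of the arm, 105 mm from the pivot axis; the point is on its axis, 121 mm above the bench. The post stands from 99 to 143 mm above the bench.
- carousel_center (a point): Vessel carousel, loose, about 0.55 kg, 94 mm high, standing upright on its hub: hub below, disc with six round seats, and on top a slim neck with a black grip bar. The point is on its axis, half-way up, 47 mm above its underside.
- carousel_disc (a point): Centre of the carousel's aluminium disc, 22 mm above its underside: 130 mm across, 8 mm thick, with six round seats (32 mm across) on it whose tops are 40 mm above the carousel's underside.
- carousel_bar (a point): The centre of the carousel's black grip bar, on its axis, 82 mm above its underside: 64 mm long along the carousel's x, 16 mm wide along its y, 24 mm high.
- carousel_hub (a point): Centre of the hub's underside; level with point seat when home. Hub: 60 mm across, 18 mm high, with a bore 28 mm wide, 26 mm deep, open below, and three radial slots 120 degrees apart, 13 mm wide, 18 mm high, open below and outwards, one along the carousel's +x. Out of line it stops on the dogs, 12 mm above home; in line within about 0.08 rad it drops. Then it turns the shaft along, harmlessly.
- vessel_a_mid (a point): Bystander: a closed steel pressure vessel with a bolted lid, 80 mm across, 105 mm high (bolt heads 14 mm more); the point is at its middle.
- vessel_b_mid (a point): Bystander: a smaller closed steel pressure vessel with a bolted lid, 72 mm across, 85 mm high (bolt heads 14 mm more); the point is at its middle.
- bottle_mid (a point): Bystander: an amber bottle, 72 mm across, 160 mm high; the point is at its middle.
- beaker_mid (a point): Bystander: an open glass beaker, 76 mm across, 90 mm high; the point is at its middle.
- dish_mid (a point): Bystander: a white porcelain dish, 100 mm across, 35 mm high; the point is at its middle.
- wrench: Bystander: a steel wrench 180 mm long, lying flat.
Mind the look-alikes: they are no part of the job. Leave any yellow look-alike of the part that bears carousel_center alone.

How it is judged:
On the way, in this order (a step that is already met when the one before it is completed fails the run):
1. the safety catch is swung clear of the shaft, past 1.15 rad (value of joint catch above 1.15 rad), for 0.2 s.
2. the carousel has dropped over the dogs and sits fully home on the shaft (horizontal distance between carousel_hub and seat below 0.005 m and z of carousel_hub in the frame of seat below 0.003 m and angle between carousel_hub's own z axis and vertical below 0.05 rad), for 0.2 s.
At the end, for the whole second after the job is handed in: The carousel's hub is on the shaft axis within 5 mm, its underside less than 3 mm above the flange, upright within 0.05 rad, at rest and released; the safety catch stands open past 1.15 rad (all of step 2 and value of joint catch above 1.15 rad and linear speed of carousel below 0.02 m/s and contact force between the fingers and carousel below 0.1 N); the robot touches nothing.
It fails at once if a bystander is moved by more than 30 mm (distance of any of vessel_a_mid, vessel_b_mid, bottle_mid, beaker_mid, dish_mid, wrench from where it was at the start of the episode above 0.03 m).
It fails at once if the carousel is tipped by more than 0.6 rad (angle between carousel_hub's own z axis and vertical above 0.6 rad).
It also fails if it takes over 72 s, if anything falls off the work surface, if the arm or the gripper's body presses on something with over 40 N, if the wrist force passes 120 N, or if a joint passes its speed limit or range.

## Working session

There is one attempt and no reset: what is moved stays moved. The work goes in short steps, Python scripts to look and compute and a tool call to move; the robot and the scene stay as the last step left them, time stands still between calls to the robot, and variables do not carry over. Pictures are saved under pics/ and viewed, and the job is handed in when it is done.

Besides the shell and the picture viewer there is one more tool, called after "Emit:" as name(argument=value, ...), one argument or row to a line, values as JSON. apply_moves: Moves the arm, as the interface text tells. Its arguments: {"type":"object","properties":{"increments":{"type":"array"},"grip_force":{"type":"number"}},"required":["increments"]}

```bash
mkdir -p pics; ls; cat > h.py <<'E'
import numpy as np, cv2
from plant import r
def shot(name,fn):
    s=r.sense(); d=r.get_image(name); cv2.imwrite('pics/'+fn,d['image'])
    d['s_pos']=np.array(s['ee_pos']); d['s_rot']=np.array(s['ee_rot']).reshape(3,3)
    d['name']=name
    np.save('pics/'+fn+'.npy',d,allow_pickle=True); return d
def load(fn): return np.load('pics/'+fn+'.npy',allow_pickle=True).item()
def cam(d):
    if 'T_tool_cam' in d:
        T=np.array(d['T_tool_cam']); R=d['s_rot']@T[:3,:3]; t=d['s_rot']@T[:3,3]+d['s_pos']; return R,t
    Rw=cv2.Rodrigues(np.array(d['rvec'],float))[0]; return Rw.T,-Rw.T@np.array(d['tvec']).ravel()
def ray(d,u,v):
    return np.array([(u-d['cx'])/d['fx'],(v-d['cy'])/d['fy'],1.])
def px(d,u,v):  # via depth
    R,t=cam(d); z=d['range_z'][int(round(v)),int(round(u))]; return R@(ray(d,u,v)*z)+t
def pz(d,u,v,z): # on height plane
    R,t=cam(d); k=R@ray(d,u,v); return t+k*(z-t[2])/k[2]
def cloud(d):
    R,t=cam(d); v,u=np.mgrid[:420,:560]; Z=d['range_z']
    P=np.stack([(u-d['cx'])/d['fx']*Z,(v-d['cy'])/d['fy']*Z,Z],-1)@R.T+t
    P[Z==0]=np.nan; return P
def proj(d,p):
    R,t=cam(d); c=(np.asarray(p)-t)@R; return c[0]/c[2]*d['fx']+d['cx'],c[1]/c[2]*d['fy']+d['cy']
E
python3 - <<'E'
from h import *
for n in ['scene','side','wrist']:
    d=shot(n,n+'0.png'); print(n,cam(d)[1],d['fx'])
print(r.sense())
E
```

```text
pics
scene [ 1.65539219 -0.86606888  1.17360755] 511.29722334677837
side [-0.10561908 -1.11789886  1.10146078] 485.5520901937815
wrist [0.22569783 0.50710359 0.3725494 ] 308.2765150040977
{'time_s': 0.15, 'joints': array([ 1.57362460e+00,  2.55639783e-01,  1.07292361e-01, -2.77381606e-04,
       -1.42388933e+00, -2.84572999e-01]), 'qd': array([-0.00114583, -0.00319418,  0.00440881,  0.00231204, -0.00066398,
        0.00050524]), 'effort': array([-6.87144384e-04, -3.86941516e+01,  2.38077486e+01,  5.36666572e+00,
       -4.61627074e-03, -2.27798537e-06]), 'ee_pos': array([0.152808  , 0.5279708 , 0.23059637]), 'ee_rot': array([[ 9.60560485e-01, -2.78071002e-01, -2.70318819e-04],
       [-2.78071097e-01, -9.60559414e-01, -1.44118852e-03],
       [ 1.41095450e-04,  1.45951660e-03, -9.99998925e-01]]), 'ft_force': array([-0.76346097, -0.14698272,  0.38970614]), 'ft_torque': array([0.01779837, 0.08592573, 0.04700296]), 'opening': 1.0021048693825154}
```

View pics/scene0.png

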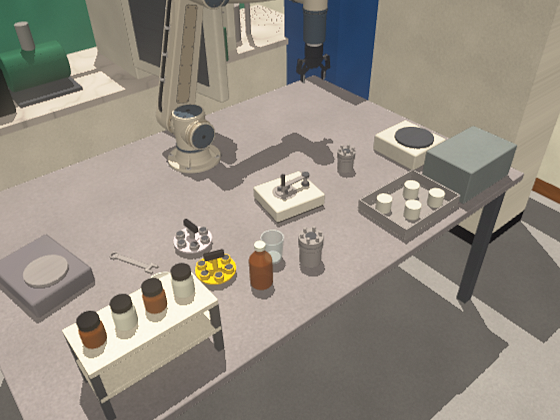

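View pics/side0.png

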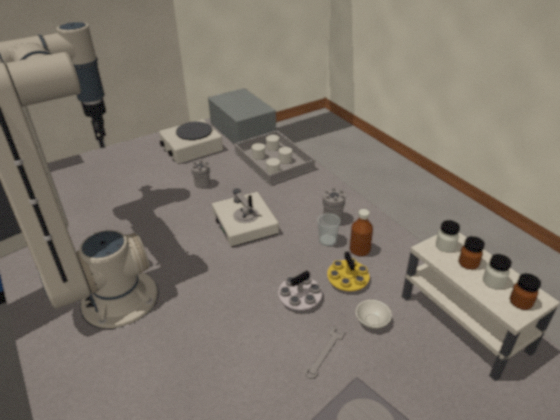

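View pics/wrist0.png

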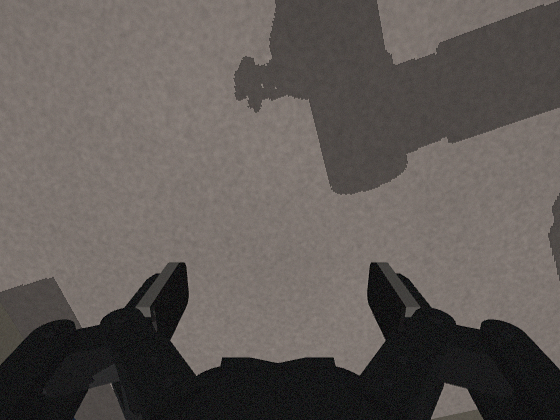

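The scene view shows the drive unit at about (289,193), with the black knob near (283,183). The silver carousel is at (192,237), the yellow look-alike at (216,267) and the small vessel at (346,160). The wrist view shows only bench. Next I'll look at enlarged crops and the point clouds.

```bash
python3 - <<'E'
from h import *
a=load('scene0.png'); b=load('side0.png')
c1=cv2.resize(a['image'][155:225,240:340],(800,560),interpolation=cv2.INTER_CUBIC)
c2=cv2.resize(b['image'][180:250,200:300],(800,560),interpolation=cv2.INTER_CUBIC)
cv2.imwrite('pics/c1.png',c1);cv2.imwrite('pics/c2.png',c2)
cv2.imwrite('pics/c3.png',cv2.resize(b['image'][255:325,265:385],(800,467),interpolation=cv2.INTER_CUBIC))
for n,d,uvs in [('scene',a,[(289,205),(192,240),(187,226),(283,183)]),('side',b,[(225,225),(300,295),(299,278),(250,203)])]:
    for u,v in uvs: print(n,u,v,px(d,u,v).round(3))
# box top points
for d in (a,b):
    P=cloud(d); m=(np.abs(P[...,2]-0.055)<0.004)
    print(m.sum()); 
    n,l,st,ce=cv2.connectedComponentsWithStats(m.astype(np.uint8))
    for i in range(1,n):
        if st[i,4]>150:
            q=P[l==i][:,:2]; print(st[i],q.mean(0).round(3),cv2.minAreaRect((q*1000).astype(np.float32)))
E
```

```text
scene 289 205 [0.557 0.052 0.052]
scene 192 240 [ 0.474 -0.302  0.033]
scene 187 226 [ 0.455 -0.302  0.083]
scene 283 183 [0.507 0.067 0.114]
side 225 225 [0.401 0.08  0.055]
side 300 295 [ 0.452 -0.305  0.03 ]
side 299 278 [ 0.456 -0.294  0.089]
side 250 203 [0.496 0.069 0.117]
3844
[253 179  71  35 955] [0.506 0.085] ((493.95654296875, 101.09827423095703), (205.135498046875, 183.27987670898438), 80.59529113769531)
[  0 267  91  41 470] [ 0.394 -0.768] ((385.47979736328125, -772.37451171875), (268.726318359375, 147.0343475341797), 57.04090118408203)
3259
[ 212  192   66   45 1274] [0.48  0.095] ((487.449462890625, 107.93882751464844), (210.7403564453125, 179.82339477539062), 81.2567367553711)
```

View pics/c1.png

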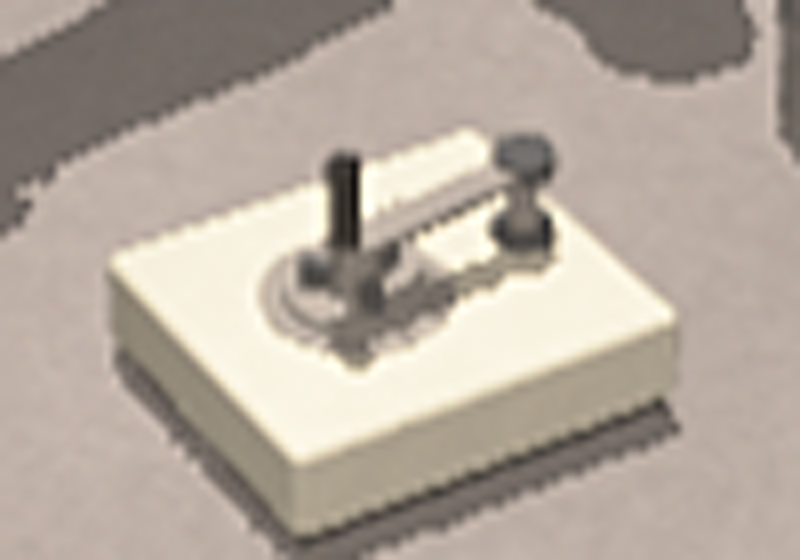

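View pics/c2.png

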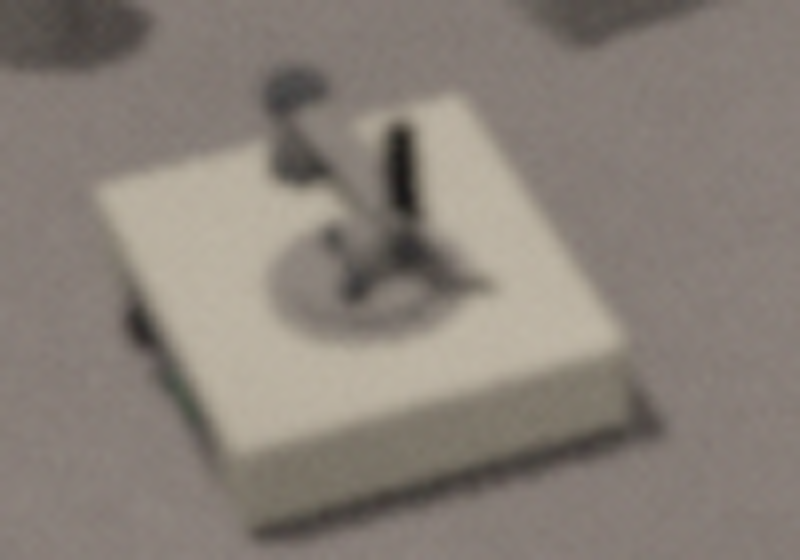

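View pics/c3.png

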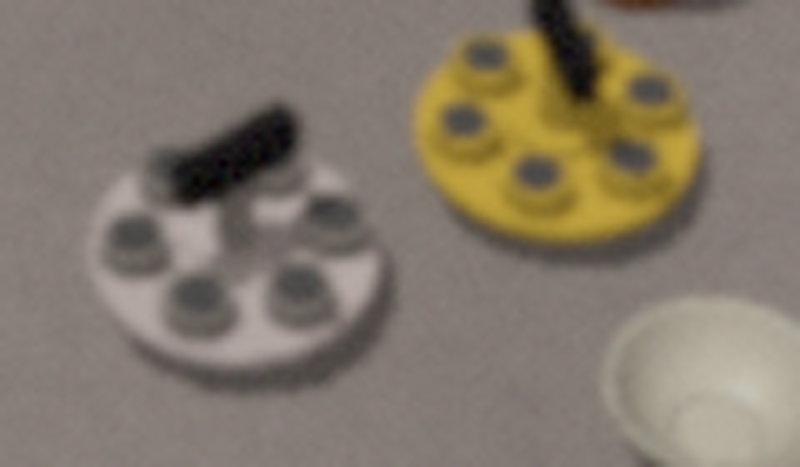

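```bash
python3 - <<'E'
from h import *
a=load('scene0.png'); b=load('side0.png')
c1=lambda u,v:(240+(u+.5)/8-.5,155+(v+.5)/8-.5)
c2=lambda u,v:(200+(u+.5)/8-.5,180+(v+.5)/8-.5)
print('pivot',pz(a,*c1(525,152),.103),pz(b,*c2(297,85),.103))
print('knobtop',pz(a,*c1(344,158),.143),pz(b,*c2(401,130),.143))
print('knob base',pz(a,*c1(344,248),.099),pz(b,*c2(404,212),.099))
print('flange c',pz(a,*c1(345,290),.061),pz(b,*c2(365,280),.061))
for u,v in [(110,262),(295,462),(678,318),(470,130)]: print('A corner',pz(a,*c1(u,v),.055))
for u,v in [(97,187),(237,448),(625,340),(458,95)]: print('B corner',pz(b,*c2(u,v),.055))
# carousel
for n,d,w in (('scene',a,(.47,-.3)),('side',b,(.47,-.3))):
    P=cloud(d); near=np.hypot(P[...,0]-.46,P[...,1]+.3)<.09
    dark=d['image'].max(-1)<60
    m=near&(P[...,2]>.065)
    print(n,'bar',m.sum(),cv2.minAreaRect((P[m][:,:2]*1000).astype(np.float32)),P[m].mean(0))
    m=near&(P[...,2]>.016)&(P[...,2]<.05); print('disc',cv2.minEnclosingCircle((P[m][:,:2]*1000).astype(np.float32)))
E
```

```text
pivot [0.50203242 0.17642375 0.103     ] [0.50198671 0.17865743 0.103     ]
knobtop [0.49678827 0.07354156 0.143     ] [0.49916189 0.07343631 0.143     ]
knob base [0.50188047 0.06873818 0.099     ] [0.49876417 0.07466771 0.099     ]
flange c [0.48663155 0.08135771 0.061     ] [0.48343811 0.08598653 0.061     ]
A corner [0.39280832 0.01714484 0.055     ]
A corner [ 0.56343219 -0.01020479  0.055     ]
A corner [0.59478927 0.18824837 0.055     ]
A corner [0.41904844 0.21531337 0.055     ]
B corner [0.41741974 0.21910172 0.055     ]
B corner [0.38777835 0.02207899 0.055     ]
B corner [ 0.56068549 -0.0044262   0.055     ]
B corner [0.59063664 0.19281117 0.055     ]
scene bar 125 ((464.4288330078125, -294.47821044921875), (67.9706802368164, 21.44814682006836), 2.9634411334991455) [ 0.46691289 -0.29714233  0.08672007]
disc ((462.12957763671875, -292.8283996582031), 68.4671859741211)
side bar 190 ((458.9110412597656, -290.69342041015625), (67.47001647949219, 18.89081573486328), 4.835045337677002) [ 0.45769897 -0.29332798  0.08740753]
disc ((459.56658935546875, -292.2871398925781), 66.49757385253906)
```

```bash
python3 - <<'E'
from h import *
a=load('scene0.png'); b=load('side0.png')
for n,d,L in [('a',a,dict(vb=(346,155),va=(311,238),beaker=(271,236),bottle=(260,246),bottlebody=(260,270),yel=(216,270),rack=(182,270))),('b',b,dict(vb=(202,170),va=(333,200),beaker=(329,225),bottle=(364,215),dish=(374,312),wr=(325,355)))]:
    for k,(u,v) in L.items(): print(n,k,px(d,u,v).round(3))
s=r.sense(); R=np.array(s['ee_rot']).reshape(3,3)
c=np.array([.489,.0884]); y=np.array([.142,.99]); x=np.array([.99,-.142])
print('target first', R.T@(np.array([.45,.09,.231])-s['ee_pos'])*1000)
print(load('wrist0.png')['T_tool_cam'])
E
```

```text
a vb [0.488 0.403 0.083]
a va [ 1.655 -0.866  1.174]
a beaker [ 0.66  -0.111  0.068]
a bottle [ 0.759 -0.227  0.162]
a bottlebody [ 0.778 -0.246  0.091]
a yel [ 0.64  -0.317  0.03 ]
a rack [ 0.805 -0.499  0.276]
b vb [0.464 0.398 0.084]
b va [ 0.753 -0.058  0.105]
b beaker [ 0.705 -0.105  0.047]
b bottle [ 0.739 -0.233  0.16 ]
b dish [ 0.605 -0.46   0.012]
b wr [ 0.401 -0.501  0.009]
target first [4.07257963e+02 3.38057084e+02 1.47231406e-01]
[[ 4.24378614e-04 -9.56416389e-01 -2.92006012e-01  7.58368919e-02]
 [ 9.99999534e-01  6.59134647e-04 -7.05563428e-04 -5.62247780e-05]
 [ 8.67283706e-04 -2.92005576e-01  9.56416223e-01 -1.42054279e-01]
 [ 0.00000000e+00  0.00000000e+00  0.00000000e+00  1.00000000e+00]]
```

Emit:
apply_moves(
  increments=[
    [0, 414, 351, 0, 0, 0, 0],
    [0, 414, 351, 0, 0, 0, 0],
    [0, 414, 351, 0, 0, 0, 0],
    [0, 414, 351, 0, 0, 0, 0],
    [0, 414, 351, 0, 0, 0, 0],
    [0, 414, 351, 0, 0, 0, 0],
    [0, 414, 351, 0, 0, 0, 0],
    [0, 414, 351, 0, 0, 0, 0],
  ],
)

```text
time_s: 0.82
ee_pos: [0.3376, 0.2486, 0.2313]
ee_rot: [[0.961, -0.277, 0.0], [-0.277, -0.961, 0.0], [0.0, -0.0, -1.0]]
ft_force: [1.1, 0.2, -0.2]
opening: 0.003
```

Emit:
apply_moves(
  increments=[
    [0, 160, 135, 0, 0, 0, 0],
    [0, 160, 135, 0, 0, 0, 0],
    [0, 160, 135, 0, 0, 0, 0],
    [0, 160, 135, 0, 0, 0, 0],
    [0, 160, 135, 0, 0, 0, 0],
    [0, 160, 135, 0, 0, 0, 0],
    [0, 160, 135, 0, 0, 0, 0],
    [0, 160, 135, 0, 0, 0, 0],
  ],
)

```text
time_s: 1.48
ee_pos: [0.4531, 0.0762, 0.2309]
ee_rot: [[0.96, -0.279, -0.001], [-0.279, -0.96, -0.0], [-0.001, 0.0, -1.0]]
ft_force: [-1.2, 0.7, 0.9]
opening: -0.005
```

```bash
python3 - <<'E'
from h import *
d=shot('wrist','w1.png'); print(r.sense()['ee_pos'],r.sense()['ee_rot'])
E
```

```text
[0.45293164 0.07686771 0.23112384] [[ 9.60672472e-01 -2.77683611e-01 -4.61357974e-04]
 [-2.77683580e-01 -9.60672583e-01  1.31263149e-04]
 [-4.79663581e-04  2.01063996e-06 -9.99999885e-01]]
```

View pics/w1.png

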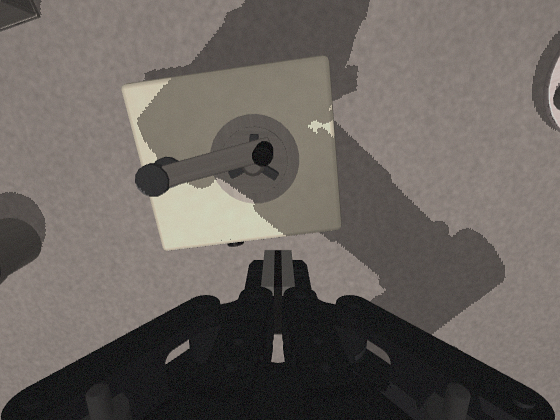

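Wrist view: knob top at (263,151), pivot boss at (152,180), flange centre around (255,158), and dogs showing at (253,138), (270,174) and (235,175).

```bash
python3 - <<'E'
from h import *
d=load('w1.png')
k=pz(d,263.5,148,.143); p=pz(d,151.5,180,.103); f=pz(d,255,158,.061)
print('knob',k,px(d,263,149),'pivot',p,px(d,152,180),'flange',f)
cs=[pz(d,u,v,.055) for u,v in [(123,86),(328,56),(341,227),(164,250)]]
for c in cs: print(c)
y=(cs[0]-cs[1]+cs[3]-cs[2])[:2]; print('yaw y',np.degrees(np.arctan2(y[1],y[0])), np.hypot(*y)/2)
E
```

```text
knob [0.50595003 0.0717759  0.143     ] [0.50535377 0.07234462 0.14295905] pivot [0.50336114 0.178704   0.103     ] [0.50314625 0.17876553 0.10192788] flange [0.49164972 0.08886128 0.061     ]
[0.59222585 0.19080246 0.055     ]
[ 0.56274328 -0.00464744  0.055     ]
[0.39257495 0.02137032 0.055     ]
[0.42112201 0.2187366  0.055     ]
yaw y 81.59663230545205 0.19853965892370262
```

```bash
python3 - <<'E'
from h import *
P=np.array([.503,.1785]); y=np.array([.146,.989]); x=np.array([.989,-.146])
R=np.array([[.9606,-.2777],[-.2777,-.9606]]); G0=np.array([.453,.0765])
for t in [.1,.2,.35,.5,.65,.8,.95,1.1,1.25,1.4,1.55,1.65,1.75,1.8,1.85]:
    K=P+.105*(x*np.sin(t)-y*np.cos(t)); T=x*np.cos(t)+y*np.sin(t); off=.020+.003*min(t/1.5,1)
    G=K-T*off
    print(t,G.round(3),(R.T@(G-G0)*1000).round(0))
E
```

```text
0.1 [0.478 0.075] [24. -5.]
0.2 [0.488 0.073] [35. -6.]
0.35 [0.504 0.072] [50. -9.]
0.5 [0.52  0.073] [ 65. -15.]
0.65 [0.535 0.076] [ 79. -23.]
0.8 [0.55  0.082] [ 91. -32.]
0.95 [0.563 0.09 ] [102. -43.]
1.1 [0.576 0.1  ] [111. -56.]
1.25 [0.587 0.111] [119. -70.]
1.4 [0.596 0.124] [124. -85.]
1.55 [0.603 0.138] [ 127. -101.]
1.65 [0.606 0.148] [ 127. -112.]
1.75 [0.609 0.159] [ 127. -122.]
1.8 [0.61  0.164] [ 126. -128.]
1.85 [0.61 0.17] [ 125. -133.]
```

Emit:
apply_moves(
  increments=[
    [0, 0, 0, 40, 0, 0, 0],
    [0, 0, 0, 80, 0, 0, 0],
    [0, 0, 0, 110, 0, 0, 0],
    [0, 0, 0, 119, 0, 0, 0],
    [0, 0, 0, 119, 0, 0, 0],
    [0, 0, 0, 119, 0, 0, 0],
    [0, 0, 0, 119, 0, 0, 0],
    [0, 0, 0, 119, 0, 0, 0],
  ],
)

```text
time_s: 2.2
ee_pos: [0.4547, 0.0773, 0.1144]
ee_rot: [[0.961, -0.277, 0.004], [-0.277, -0.961, 0.002], [0.003, -0.003, -1.0]]
ft_force: [0.6, -0.1, -0.2]
opening: 0.001
```

Emit:
apply_moves(
  increments=[
    [0, 15, -3, 0, 0, 0, 0],
    [0, 30, -6, 0, 0, 0, 0],
    [0, 42, -8, 0, 0, 0, 0],
    [0, 55, -11, 0, 0, 0, 0],
    [0, 68, -17, 0, 0, 0, 0],
    [0, 79, -23, 0, 0, 0, 0],
    [0, 91, -32, 0, 0, 0, 0],
    [0, 102, -43, 0, 0, 0, 0],
  ],
)

```text
time_s: 2.87
ee_pos: [0.5643, 0.0893, 0.1137]
ee_rot: [[0.96, -0.279, 0.002], [-0.279, -0.96, 0.001], [0.001, -0.001, -1.0]]
ft_force: [-0.5, 0.4, 1.0]
opening: -0.005
```

Emit:
apply_moves(
  increments=[
    [0, 9, -13, 0, 0, 0, 0],
    [0, 17, -27, 0, 0, 0, 0],
    [0, 22, -42, 0, 0, 0, 0],
    [0, 25, -58, 0, 0, 0, 0],
    [0, 25, -69, 0, 0, 0, 0],
    [0, 25, -79, 0, 0, 0, 0],
    [0, 24, -84, 0, 0, 0, 0],
    [0, 24, -84, 0, 0, 0, 0],
  ],
)

```text
time_s: 3.53
ee_pos: [0.6099, 0.1644, 0.1127]
ee_rot: [[0.961, -0.277, 0.001], [-0.277, -0.961, 0.001], [0.001, -0.001, -1.0]]
ft_force: [0.5, -0.2, -0.3]
opening: -0.006
```

```bash
python3 - <<'E'
from h import *
d=shot('scene','s2.png'); cv2.imwrite('pics/s2c.png',cv2.resize(d['image'][125:235,230:350],(800,733)[:2],interpolation=cv2.INTER_CUBIC)[:600])
E
```

```text
(no output)
```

View pics/s2c.png

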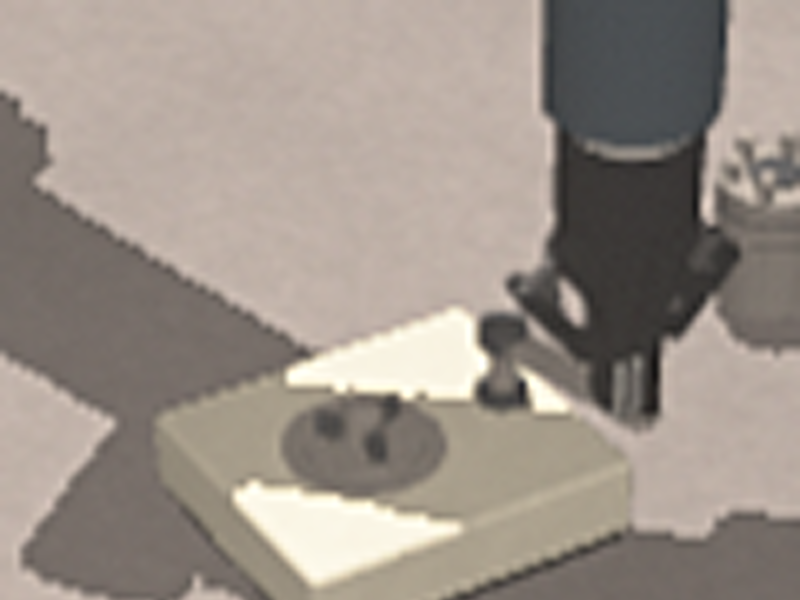

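Emit:
apply_moves(
  increments=[
    [0, -5, 20, -5, 0, 0, 0],
    [0, -10, 30, -45, 0, 0, 0],
    [0, -25, 40, -80, 0, 0, 0],
    [0, -55, 60, -110, 0, 0, 0],
    [0, -85, 80, -118, 0, 0, 0],
    [0, -114, 105, -118, 0, 0, 0],
    [0, -114, 105, -118, 0, 0, 0],
    [0, -114, 105, -118, 0, 0, 0],
  ],
)

```text
time_s: 4.25
ee_pos: [0.4692, 0.093, 0.2315]
ee_rot: [[0.96, -0.278, 0.002], [-0.278, -0.96, 0.001], [0.002, -0.002, -1.0]]
ft_force: [0.3, 0.3, -0.8]
opening: 0.005
```

```bash
python3 - <<'E'
from h import *
d=shot('wrist','w2.png')
cv2.imwrite('pics/w2c.png',cv2.resize(d['image'][90:260,160:380],(792,612))[:600])
E
```

```text
(no output)
```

View pics/w2.png

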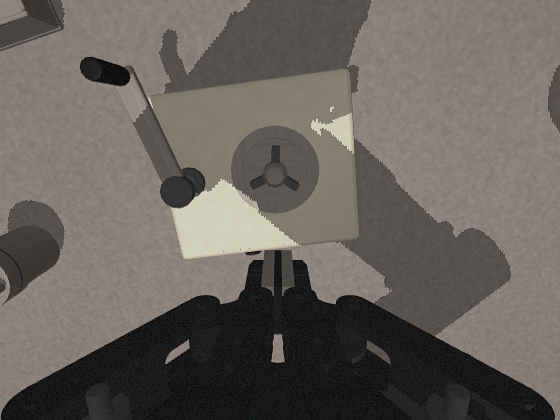

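View pics/w2c.png

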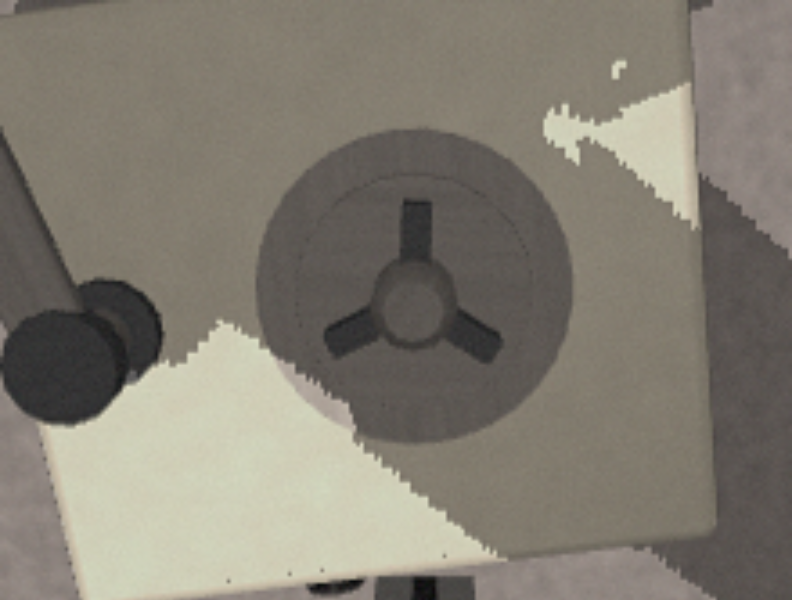

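The catch stands well open in this view. Nose top is at crop (414,307), with dog tips at about (417,201), (330,345) and (494,350).

```bash
python3 - <<'E'
from h import *
d=load('w2.png')
c=lambda u,v:((u+.5)/3.6-.5+160,(v+.5)/3.6-.5+90)
n=pz(d,*c(414,307),.085); print('nose',n,px(d,*c(414,307)))
f=pz(d,*c(415,286),.061); print('flange',f)
s=f[:2]
for u,v in [(417,201),(331,344),(493,350)]:
    q=pz(d,*c(u,v),.073); e=q[:2]-(f[:2]+n[:2])/2; print(q.round(4),np.hypot(*e),np.degrees(np.arctan2(e[1],e[0])))
p=pz(d,*c(62,367),.103);k=pz(d,91,68,.143);print('piv',p,'knob',k)
v=k[:2]-p[:2]; print('catch',np.hypot(*v),np.arctan2(v[1],v[0])-np.radians(81.6-180))
s=r.sense(); R=np.array(s['ee_rot']).reshape(3,3)
print(R.T@(np.array([.461,-.2925,.231])-s['ee_pos'])*1000)
E
```

```text
nose [0.49034198 0.09026698 0.085     ] [0.49014431 0.09033809 0.08389097]
flange [0.49176776 0.08984382 0.061     ]
[0.5154 0.0822 0.073 ] 0.025597265423312754 -17.762005478256015
[0.4846 0.116  0.073 ] 0.026754220489934637 103.89790348521628
[0.4705 0.0734 0.073 ] 0.026432712683250485 -140.87500112993808
piv [0.5034343  0.17827366 0.103     ] knob [0.60718882 0.18708249 0.143     ]
catch 0.1041277802464419 1.8021015006192087
[ 9.84155097e+01  3.73447783e+02 -2.46371309e-01]
```

Emit:
apply_moves(
  increments=[
    [60, 79, 379, 0, 0, 0, -0.35],
    [60, 79, 379, 0, 0, 0, -0.35],
    [60, 79, 379, 0, 0, 0, -0.35],
    [60, 79, 379, 0, 0, 0, -0.35],
    [60, 79, 379, 0, 0, 0, -0.35],
    [60, 79, 379, 0, 0, 0, -0.35],
    [60, 79, 379, 0, 0, 0, -0.35],
    [60, 79, 379, 0, 0, 0, -0.35],
  ],
)

```text
time_s: 4.97
ee_pos: [0.4471, -0.2259, 0.23]
ee_rot: [[0.998, 0.068, 0.0], [0.068, -0.998, -0.0], [0.0, 0.0, -1.0]]
ft_force: [2.5, -0.7, 0.2]
opening: 0.702
```

Emit:
apply_moves(
  increments=[
    [60, -8, 53, 0, 0, 0, 0],
    [60, -8, 53, 0, 0, 0, 0],
    [60, -8, 53, 0, 0, 0, 0],
    [60, -8, 53, 0, 0, 0, 0],
    [60, -8, 53, 0, 0, 0, 0],
    [60, -8, 53, 0, 0, 0, 0],
    [60, -8, 53, 0, 0, 0, 0],
    [60, -8, 53, 0, 0, 0, 0],
  ],
)

```text
time_s: 5.63
ee_pos: [0.4428, -0.2761, 0.2305]
ee_rot: [[0.998, 0.07, 0.0], [0.07, -0.998, -0.0], [0.0, 0.0, -1.0]]
ft_force: [-0.2, 0.9, -0.1]
opening: 0.7
```

```bash
python3 - <<'E'
from h import *
d=shot('wrist','w3.png')
P=cloud(d)
m=(np.hypot(P[...,0]-.461,P[...,1]+.2925)<.07)&(P[...,2]>.088)&(P[...,2]<.105)
q=P[m]; print(m.sum(),cv2.minAreaRect((q[:,:2]*1000).astype(np.float32)),q.mean(0),d['s_pos'],d['s_rot'])
vv,uu=np.nonzero(m); print(uu.min(),uu.max(),vv.min(),vv.max())
E
```

```text
1168 ((462.63385009765625, -290.03265380859375), (63.33287811279297, 15.689420700073242), 5.449789524078369) [ 0.46406365 -0.28994383  0.09301966] [ 0.44280949 -0.27614961  0.23049638] [[ 9.97566666e-01  6.97179693e-02  3.90517058e-04]
 [ 6.97180028e-02 -9.97566737e-01 -7.28132198e-05]
 [ 3.84490437e-04  9.98621102e-05 -9.99999921e-01]]
285 302 144 211
```

View pics/w3.png

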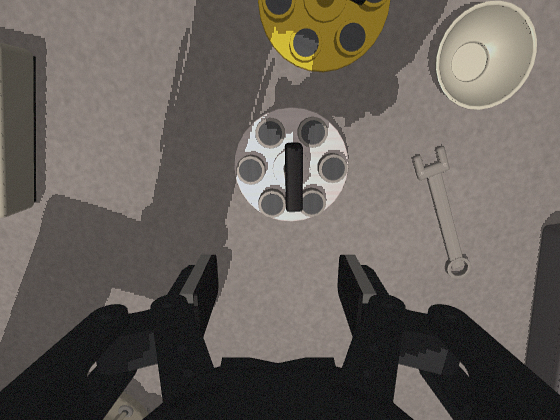

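Emit:
apply_moves(
  increments=[
    [60, 19, 15, 20, 0, 0, -0.02],
    [60, 19, 15, 60, 0, 0, -0.02],
    [60, 19, 15, 100, 0, 0, -0.02],
    [60, 19, 15, 135, 0, 0, -0.02],
    [60, 19, 15, 160, 0, 0, -0.02],
    [60, 19, 15, 170, 0, 0, -0.02],
    [60, 19, 15, 170, 0, 0, -0.02],
    [60, 19, 15, 170, 0, 0, -0.02],
  ],
  grip_force=60,
)

```text
time_s: 6.35
ee_pos: [0.4632, -0.2909, 0.0614]
ee_rot: [[0.996, 0.089, 0.001], [0.089, -0.996, -0.001], [0.001, 0.001, -1.0]]
ft_force: [-0.5, -0.4, 0.4]
opening: 0.7
```

```bash
python3 - <<'E'
from h import *
d=shot('wrist','w4.png'); print(d['s_pos'])
E
```

```text
[ 0.46324901 -0.29090345  0.06141858]
```

View pics/w4.png

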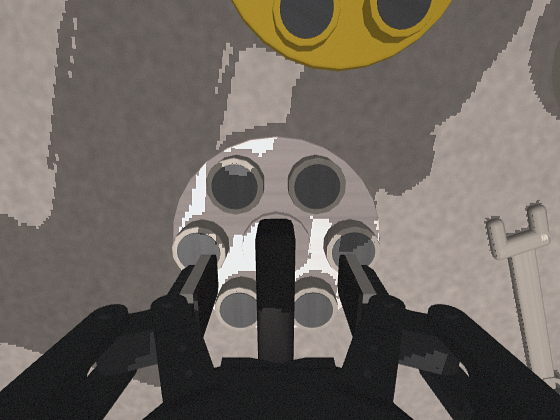

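The bar lies midway between the open fingers, running from (277,220) to (275,360), parallel to the tool. I'll close on it now.

Emit:
apply_moves(
  increments=[
    [0, 0, 0, 0, 0, 0, 0],
    [0, 0, 0, 0, 0, 0, 0],
    [0, 0, 0, 0, 0, 0, 0],
    [0, 0, 0, 0, 0, 0, 0],
    [0, 0, 0, 0, 0, 0, 0],
    [0, 0, 0, 0, 0, 0, 0],
    [0, 0, 0, 0, 0, 0, 0],
    [0, 0, 0, 0, 0, 0, 0],
  ],
  grip_force=60,
)

```text
time_s: 7.07
ee_pos: [0.463, -0.2905, 0.0613]
ee_rot: [[0.996, 0.088, 0.002], [0.088, -0.996, -0.0], [0.002, 0.0, -1.0]]
ft_force: [-0.7, 3.7, 6.3]
opening: 0.175
```

Emit:
apply_moves(
  increments=[
    [0, 0, 0, -5, 0, 0, 0],
    [0, 0, 0, -15, 0, 0, 0],
    [0, 0, 0, -35, 0, 0, 0],
    [0, 0, 0, -60, 0, 0, 0],
    [0, 0, 0, -90, 0, 0, 0],
    [0, 0, 0, -120, 0, 0, 0],
    [0, 0, 0, -120, 0, 0, 0],
    [0, 0, 0, -120, 0, 0, 0],
  ],
)

```text
time_s: 7.73
ee_pos: [0.4631, -0.2909, 0.1821]
ee_rot: [[0.996, 0.088, 0.003], [0.088, -0.996, -0.001], [0.003, 0.001, -1.0]]
ft_force: [0.0, -0.1, -5.6]
opening: 0.177
```

```bash
python3 - <<'E'
from h import *
d=shot('wrist','w5.png'); print(d['s_pos'])
b=shot('side','b5.png'); u,v=proj(b,[.463,-.29,.15]); print(u,v)
u=int(u);v=int(v)
cv2.imwrite('pics/b5c.png',cv2.resize(b['image'][v-35:v+45,u-50:u+50],(750,600),interpolation=cv2.INTER_CUBIC))
a=shot('scene','a5.png'); u,v=proj(a,[.463,-.29,.15]);u=int(u);v=int(v)
cv2.imwrite('pics/a5c.png',cv2.resize(a['image'][v-35:v+45,u-50:u+50],(750,600),interpolation=cv2.INTER_CUBIC))
E
```

```text
[ 0.46312294 -0.29087012  0.18205532]
300.70814861735334 260.9943590923176
```

View pics/b5c.png

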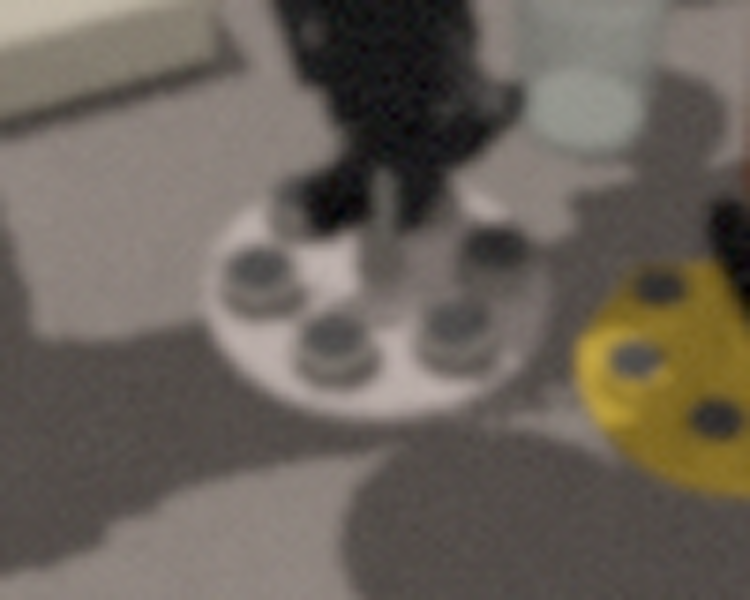

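View pics/a5c.png

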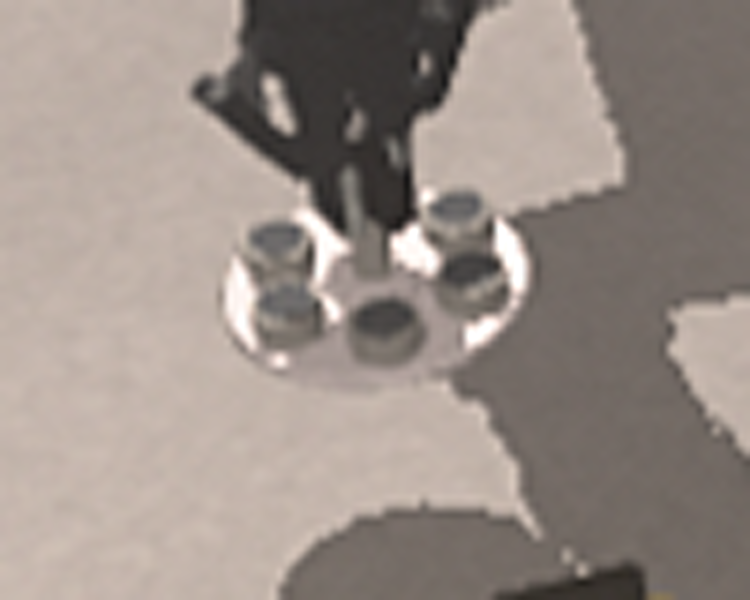

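View pics/w5.png

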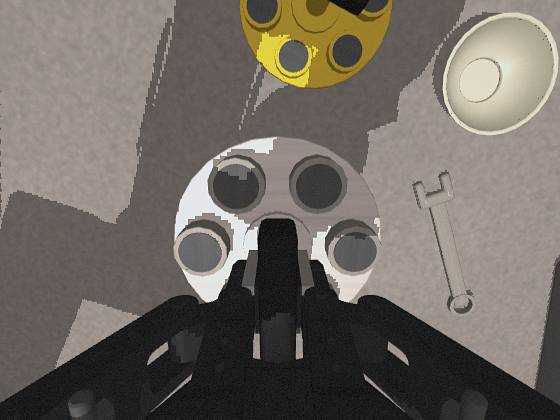

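```bash
python3 - <<'E'
from h import *
from scipy.optimize import least_squares
d=load('w5.png'); P=cloud(d)
near=np.hypot(P[...,0]-.463,P[...,1]+.291)<.08
m=near&(P[...,2]>.139)&(P[...,2]<.152)
print(m.sum(),P[m].mean(0))
# rim: per row leftmost/rightmost, per col topmost
pts=[]
for v in range(138,300):
    u=np.nonzero(m[v])[0]
    if len(u)>5:
        for uu in (u[0]-.5,u[-1]+.5):
            pts.append((uu,v))
for u in range(200,360):
    v=np.nonzero(m[:,u])[0]
    if len(v): pts.append((u,v[0]-.5))
W=np.array([pz(d,u,v,.1467)[:2] for u,v in pts])
s=least_squares(lambda x:np.hypot(*(W-x[:2]).T)-x[2],[.463,-.291,.065],loss='soft_l1',f_scale=.001)
print(s.x); R=d['s_rot']; print('offset tool',(R[:2,:2].T@(s.x[:2]-d['s_pos'][:2]))*1000)
# seats tops (z .1607) by image positions
for u,v in [(237,184),(318,185),(201,251),(355,249)]:
    q=pz(d,u,v,.1607)[:2]; print(R[:2,:2].T@(q-s.x[:2])*1000)
# tilt: plane fit of disc
A=np.c_[P[m][:,:2],np.ones(m.sum())]; print('plane',np.linalg.lstsq(A,P[m][:,2],rcond=None)[0])
E
```

```text
12076 [ 0.48268987 -0.28911314  0.14644558]
[ 0.46409871 -0.29083914  0.06342977]
offset tool [0.97471645 0.0548263 ]
[ 38.75626405 -21.65430071]
[38.21688543 22.23570957]
[ -0.79293757 -43.96111579]
[ 0.48284714 45.05206915]
plane [-0.00172843  0.00247274  0.14799478]
```

Emit:
apply_moves(
  increments=[
    [0, 1, -8, 0, 0, 0, 0.02],
    [0, 4, -25, 0, 0, 0, 0.06],
    [0, 9, -55, 0, 0, 0, 0.12],
    [0, 14, -90, 0, 0, 0, 0.18],
    [0, 20, -125, 0, 0, 0, 0.24],
    [0, 26, -160, 0, 0, 0, 0.3],
    [0, 31, -195, 0, 0, 0, 0.36],
    [0, 37, -230, 0, 0, 0, 0.41],
  ],
)

```text
time_s: 8.55
ee_pos: [0.4777, -0.0567, 0.1788]
ee_rot: [[0.948, -0.319, -0.003], [-0.319, -0.948, -0.0], [-0.003, 0.001, -1.0]]
ft_force: [1.7, 0.4, -4.7]
opening: 0.175
```

```bash
python3 - <<'E'
from h import *
s=r.sense(); R=np.array(s['ee_rot']).reshape(3,3); print(s['ee_pos'],R.round(4)[0])
print(R.T@(np.array([.490,.0903,.182])-s['ee_pos'])*1000)
E
```

```text
[ 0.47768492 -0.05674312  0.17881478] [ 0.9476 -0.3194 -0.0033]
[ -35.30322171 -143.27069406   -3.26762054]
```

Emit:
apply_moves(
  increments=[
    [0, -9, -35, 0, 0, 0, 0],
    [0, -17, -68, 0, 0, 0, 0],
    [0, -25, -100, 0, 0, 0, 0],
    [0, -31, -122, 0, 0, 0, 0],
    [0, -35, -138, 0, 0, 0, 0],
    [0, -37, -144, 0, 0, 0, 0],
    [0, -37, -144, 0, 0, 0, 0],
    [0, -37, -144, 0, 0, 0, 0],
  ],
)

```text
time_s: 9.22
ee_pos: [0.4888, 0.0895, 0.1794]
ee_rot: [[0.949, -0.316, -0.002], [-0.316, -0.949, -0.001], [-0.002, 0.002, -1.0]]
ft_force: [-0.8, -0.2, -4.8]
opening: 0.179
```

```bash
python3 - <<'E'
from h import *
s=r.sense(); R=np.array(s['ee_rot']).reshape(3,3); print(s['ee_pos'],R.round(4)[0],np.degrees(np.arctan2(R[1,0],R[0,0])),s['ft_force'])
print(R.T@(np.array([.490,.0903,.182])-s['ee_pos'])*1000)
for n in ['scene','side']:
    b=shot(n,n+'6.png'); u,v=proj(b,[.49,.09,.1]);u=int(u);v=int(v)
    cv2.imwrite('pics/%s6c.png'%n,cv2.resize(b['image'][v-45:v+35,u-50:u+50],(750,600),interpolation=cv2.INTER_CUBIC))
E
```

```text
[0.4888351 0.0894982 0.1793626] [ 0.9488 -0.3158 -0.0021] -18.411855073731726 [-0.81158275 -0.22712621 -4.77624403]
[ 0.84779242 -1.12371775 -2.64088637]
```

View pics/scene6c.png

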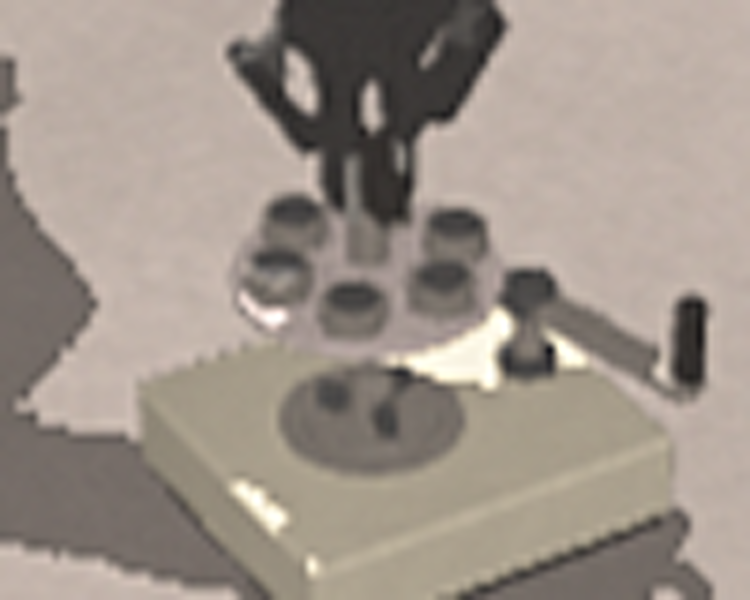

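View pics/side6c.png

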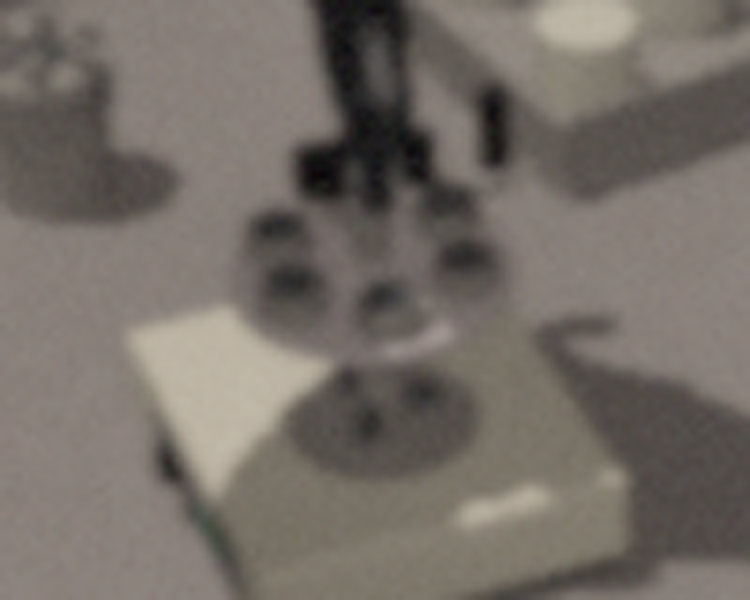

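Emit:
apply_moves(
  increments=[
    [0, 1, -1, 8, 0, 0, 0],
    [0, 1, -1, 16, 0, 0, 0],
    [0, 1, -1, 24, 0, 0, 0],
    [0, 1, -1, 28, 0, 0, 0],
    [0, 1, -1, 32, 0, 0, 0],
    [0, 1, -1, 36, 0, 0, 0],
    [0, 1, -1, 39, 0, 0, 0],
    [0, 1, -1, 39, 0, 0, 0],
  ],
)

```text
time_s: 9.98
ee_pos: [0.4904, 0.0906, 0.1406]
ee_rot: [[0.949, -0.316, -0.001], [-0.316, -0.949, -0.0], [-0.001, 0.001, -1.0]]
ft_force: [-0.3, 0.1, -5.3]
opening: 0.177
```

```bash
python3 - <<'E'
from h import *
s=r.sense(); print(s['ee_pos'],s['ft_force'],s['ft_torque'])
E
```

```text
[0.49039483 0.09059039 0.14060232] [-0.26317348  0.13320435 -5.26843852] [-0.01548002  0.05233077 -0.04088551]
```

Emit:
apply_moves(
  increments=[
    [0, 0, 0, 1, 0, 0, 0],
    [0, 0, 0, 2, 0, 0, 0],
    [0, 0, 0, 3, 0, 0, 0],
    [0, 0, 0, 4, 0, 0, 0],
    [0, 0, 0, 5, 0, 0, 0],
    [0, 0, 0, 6, 0, 0, 0],
    [0, 0, 0, 7, 0, 0, 0],
    [0, 0, 0, 7, 0, 0, 0],
  ],
)

```text
time_s: 10.65
ee_pos: [0.4906, 0.0906, 0.134]
ee_rot: [[0.949, -0.316, -0.0], [-0.316, -0.949, -0.0], [-0.0, 0.0, -1.0]]
ft_force: [-0.6, 0.2, -5.2]
opening: 0.178
```

Emit:
apply_moves(
  increments=[
    [0, 0, 0, 0.5, 0, 0, 0],
    [0, 0, 0, 1, 0, 0, 0],
    [0, 0, 0, 1.5, 0, 0, 0],
    [0, 0, 0, 2, 0, 0, 0],
    [0, 0, 0, 2.5, 0, 0, 0],
    [0, 0, 0, 3, 0, 0, 0],
    [0, 0, 0, 3, 0, 0, 0],
    [0, 0, 0, 3, 0, 0, 0],
  ],
)

```text
time_s: 11.32
ee_pos: [0.4907, 0.0907, 0.1312]
ee_rot: [[0.949, -0.316, -0.0], [-0.316, -0.949, -0.0], [-0.0, 0.0, -1.0]]
ft_force: [0.9, -0.0, -5.6]
opening: 0.177
```

Emit:
apply_moves(
  increments=[
    [0, 0, 0, 0.5, 0, 0, 0],
    [0, 0, 0, 1, 0, 0, 0],
    [0, 0, 0, 1.5, 0, 0, 0],
    [0, 0, 0, 2, 0, 0, 0],
    [0, 0, 0, 2.5, 0, 0, 0],
    [0, 0, 0, 3, 0, 0, 0],
    [0, 0, 0, 3, 0, 0, 0],
    [0, 0, 0, 3, 0, 0, 0],
  ],
)

```text
time_s: 11.98
ee_pos: [0.4907, 0.0907, 0.1283]
ee_rot: [[0.949, -0.316, -0.0], [-0.316, -0.949, -0.0], [-0.0, 0.0, -1.0]]
ft_force: [-0.3, 0.4, -5.0]
opening: 0.178
```

The underside is now at about 0.067, below the dog tops, and there is still no contact force, so it is going in. I'll keep lowering to the flange.

Emit:
apply_moves(
  increments=[
    [0, 0, 0, 1, 0, 0, 0],
    [0, 0, 0, 2, 0, 0, 0],
    [0, 0, 0, 3, 0, 0, 0],
    [0, 0, 0, 3.5, 0, 0, 0],
    [0, 0, 0, 4, 0, 0, 0],
    [0, 0, 0, 4.5, 0, 0, 0],
    [0, 0, 0, 5, 0, 0, 0],
    [0, 0, 0, 5, 0, 0, 0],
  ],
)

```text
time_s: 12.65
ee_pos: [0.4907, 0.0907, 0.1232]
ee_rot: [[0.949, -0.316, -0.0], [-0.316, -0.949, 0.0], [-0.0, 0.0, -1.0]]
ft_force: [0.0, 0.2, -4.5]
opening: 0.176
```

Emit:
apply_moves(
  increments=[
    [0, 0, 0, 0.3, 0, 0, 0],
    [0, 0, 0, 0.6, 0, 0, 0],
    [0, 0, 0, 0.9, 0, 0, 0],
    [0, 0, 0, 1.2, 0, 0, 0],
    [0, 0, 0, 1.5, 0, 0, 0],
    [0, 0, 0, 1.5, 0, 0, 0],
    [0, 0, 0, 1.5, 0, 0, 0],
    [0, 0, 0, 1.5, 0, 0, 0],
  ],
)

```text
time_s: 13.32
ee_pos: [0.4909, 0.0907, 0.1223]
ee_rot: [[0.949, -0.316, 0.001], [-0.316, -0.949, 0.0], [0.001, -0.0, -1.0]]
ft_force: [-3.2, 1.2, 2.2]
opening: 0.18
```

```bash
python3 - <<'E'
from h import *
s=r.sense(); print(s['ee_pos'],s['ft_force'],s['ft_torque'])
for n in ['scene','side']:
    b=shot(n,n+'7.png'); u,v=proj(b,[.49,.09,.1]);u=int(u);v=int(v)
    cv2.imwrite('pics/%s7c.png'%n,cv2.resize(b['image'][v-45:v+35,u-50:u+50],(750,600),interpolation=cv2.INTER_CUBIC))
E
```

```text
[0.49091573 0.09071253 0.12232801] [-3.1617437   1.22914235  2.15572955] [ 0.08166935  1.02142159 -0.01335667]
```

View pics/scene7c.png

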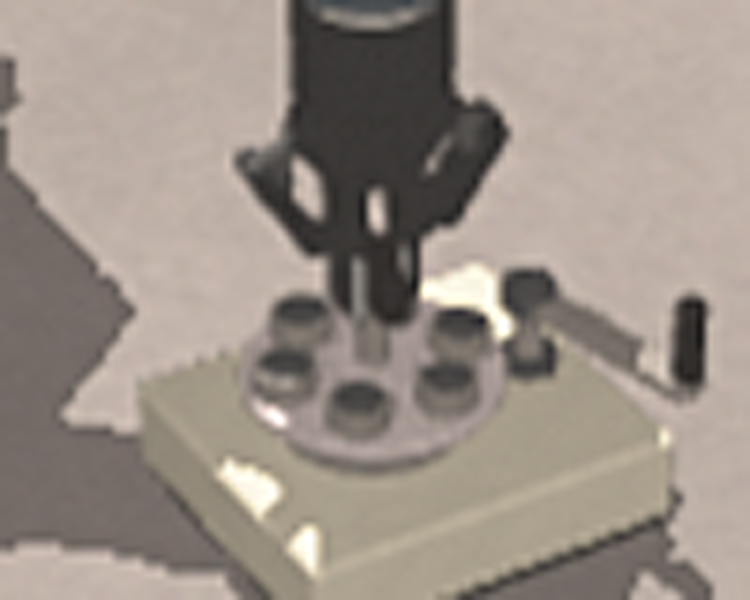

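View pics/side7c.png

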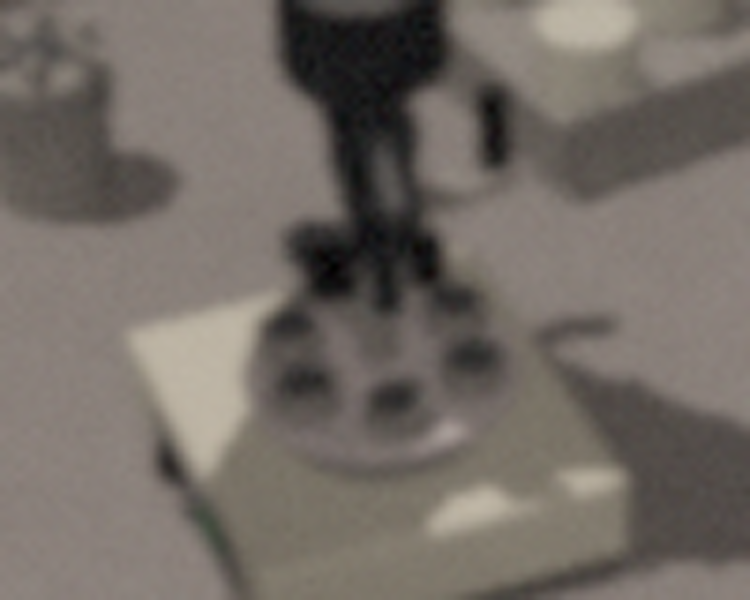

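The carousel touched the flange at the expected TCP height: 0.1223 measured, 0.1224 expected, with about 7 N of reaction. Next I'll release and rise.

Emit:
apply_moves(
  increments=[
    [40, 0, 0, 0, 0, 0, 0],
    [40, 0, 0, 0, 0, 0, 0],
    [40, 0, 0, 0, 0, 0, 0],
    [40, 0, 0, 0, 0, 0, 0],
    [40, 0, 0, 0, 0, 0, 0],
    [40, 0, 0, -5, 0, 0, 0],
    [40, 0, 0, -15, 0, 0, 0],
    [40, 0, 0, -30, 0, 0, 0],
  ],
)

```text
time_s: 14.08
ee_pos: [0.4901, 0.0904, 0.1518]
ee_rot: [[0.949, -0.316, -0.002], [-0.316, -0.949, -0.001], [-0.002, 0.001, -1.0]]
ft_force: [0.6, 0.7, 0.3]
opening: 0.467
```

Emit:
apply_moves(
  increments=[
    [40, 0, 0, -20, 0, 0, 0],
    [40, 0, 0, -45, 0, 0, 0],
    [40, 0, 0, -75, 0, 0, 0],
    [40, -20, 0, -100, 0, 0, 0],
    [40, -35, 0, -110, 0, 0, 0],
    [40, -35, 0, -110, 0, 0, 0],
    [40, -35, 0, -110, 0, 0, 0],
    [40, -35, 0, -110, 0, 0, 0],
  ],
)

```text
time_s: 14.75
ee_pos: [0.4575, 0.1017, 0.2616]
ee_rot: [[0.949, -0.316, -0.0], [-0.316, -0.949, -0.0], [-0.0, 0.0, -1.0]]
ft_force: [0.2, 0.1, -0.4]
opening: 0.47
```

```bash
python3 - <<'E'
from h import *
d=shot('wrist','w8.png'); P=cloud(d); print(d['s_pos'],r.sense()['ft_force'])
near=np.hypot(P[...,0]-.491,P[...,1]-.09)<.08
for lo,hi,n in [(.079,.093,'disc'),(.148,.162,'bar')]:
    m=near&(P[...,2]>lo)&(P[...,2]<hi); q=P[m]
    print(n,m.sum(),np.median(q,0)); print(cv2.minAreaRect((q[:,:2]*1000).astype(np.float32)))
    A=np.c_[q[:,:2],np.ones(len(q))]; print(np.linalg.lstsq(A,q[:,2],rcond=None)[0])
for n in ['scene','side']: shot(n,n+'8.png')
E
```

```text
[0.45748729 0.1016831  0.26161493] [-0.85958501 -0.02080557 -0.44995618]
disc 5965 [0.49689929 0.08275878 0.08650724]
((490.3525695800781, 91.22689819335938), (128.5143585205078, 128.68148803710938), 24.313945770263672)
[-0.00304914  0.00224988  0.0882264 ]
bar 1479 [0.49228886 0.09087045 0.15424397]
((490.5260009765625, 91.51455688476562), (16.02244758605957, 63.253997802734375), 71.31481170654297)
[-0.00202571  0.00117685  0.15502027]
```

View pics/w8.png

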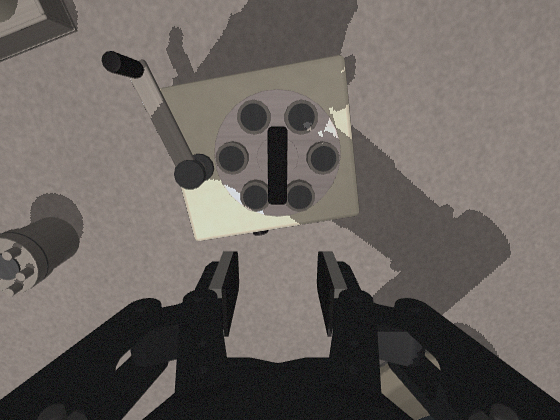

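View pics/scene8.png

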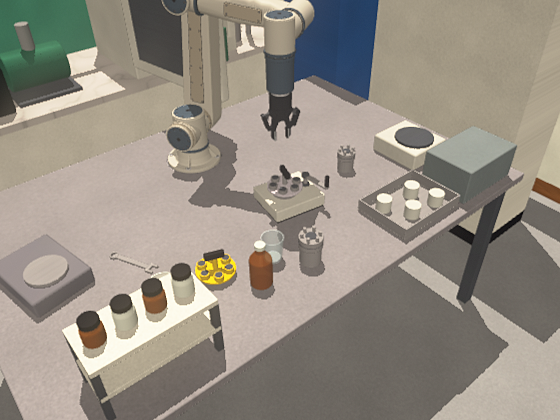

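The carousel is level. Its disc top reads 0.0865 (0.087 when home) and its bar top 0.154 (0.155 when home). The catch is open, the bystanders look unmoved and the gripper is clear, so I'm handing in.

```bash
python3 - <<'E'
from h import *
print(np.abs(r.sense()['qd']).max()); print(r.sign_off())
E
```

```text
0.0026462285876106464
the job is handed in; nothing more can be done
None
```

The carousel is home on the shaft and released, the safety catch is open, and I have handed the job in. `sign_off` gives no verdict, so this rests on my own checks.

- **Catch:** I pushed the knob round with the shut fingers. It measured 1.80 rad from the pictures before I fetched the carousel, and still stood open in the last ones.
- **Carousel:** I gripped the silver carousel by its bar and lined it up with the dogs, which I measured at about -18°. It went straight down over the dogs, so I never had to turn it under pressure.
- **Seating:** It met the flange at a tool height of 0.1223 m (0.1224 m expected), with a change of about 7 N in the vertical force.
- **Last checks:**
  - The disc top was at 0.0865 m (0.087 m when home) and the bar top at 0.154 m (0.155 m when home).
  - The tilt was about 0.004 rad.
  - The disc centre was about 1 mm from the shaft axis I had measured.
  - The gripper was about 0.1 m above the carousel, the arm was at rest and the clock was near 15 s.
  - The bystanders looked unmoved in the scene view; I judged this by eye and did not measure it.
- **Disagreement:** A circle fitted to the disc rim came out at 63.4 mm radius instead of 65 mm, and the three dog angles spread by about 5°. Neither affected the fit.

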